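# Pin the scrap chute open and turn the griddle sign

## Robot

A 7-joint arm with a two-finger parallel gripper is mounted at the origin on the work surface. World frame = base frame: x ahead of the robot, y to its left, z up, the work surface at z = 0. Lengths are in m, angles in rad, forces in N, time in s.
With the tool pointing down it reaches from about 0.4 to 0.85 m from the base axis. Payload 4.5 kg.
Tool frame: the origin (TCP) lies between the finger pads; the fingertips stand 14 mm ahead of it and the grasp point (between the pads) lies 5 mm behind it; z points along the fingers, y is the line along which they close (so a half turn about z gives the same grasp; the last joint's range is limited). The gripper opens to 88 mm and grips with 3 to 60 N. Pads are 18 mm wide; open, the fingers measure 123 mm over their backs; the gripper's body (75 mm by 187 mm) begins 45 mm behind the grasp point.
Start: joints at [-1.157, 0.689, -0.195, 1.565, 0.157, 0.902, -0.215], TCP at [0.232, 0.58, 0.253] pointing down, gripper open.
Joint ranges: [-3.01, 3.01], [-0.46, 2.08], [-1.47, 1.51], [0.13, 2.56], [-1, 4.14], [0.04, 2.09], [-2.66, 2.66]. Speed limits (rad/s): [2.57, 2.57, 3.14, 3.14, 3.14, 3.14, 3.14].

## Interface

Orientations are given as a unit quaternion [w, x, y, z].
In Python, from cell import env gives the robot as it stands.
- The arm moves only by the shell command python3 -m pendant 'ROWS'. ROWS is JSON, a list of rows, each a list of 5 numbers: the shift along the tool's x, y, z in units of 0.05 m (1.0 is 0.05 m), then the turn about the tool's z in units of 0.08 rad (1.0 is 0.08 rad), then the opening, from 0 (shut) to 1 (fully open). A call has 1 to 10 rows; each row shifts and turns the commanded pose from where the row before left it, along the tool's axes as they then stand; what a row does not reach is not made up. A row lasts 1/10 s, in which the tool goes at most 50 mm and 8.59 degrees, less where a joint would pass 70% of its speed; a pose out of reach is approached as far as the arm can. A call with a number of a shift or a turn outside -1 to 1 is refused whole. A call with a gripper value outside its range is refused whole. The fingers move at their own pace and stop on an object; the grip force is fixed at half the most. Time passes only in rows, so rows that do not move let the fingers close. It gives the time, the measured TCP pose, the force, the opening and the grip force at its end, in the units of the state.
- env.state(): the state, without advancing time (a new reading comes with each control period).
- env.capture(name): name is "side" or "top"; returns a dict with "pixels" (400x640x3 uint8, red, green, blue), "fov_y" (degrees; the focal length in pixels is half the picture's height over the tangent of half this angle, whatever the lens; pixels are square), "cx", "cy" (the principal point, pixels), "R" (3x3) and "t" (3): a world point X has camera coordinates R X + t. Camera axes: x right, y down, z forward; pixel columns grow to the right and rows downward; lengths in m; the calibration is good to about 2 mm. A picture is of the moment at which its call begins. There is no depth.
- env.job_done(): hands the job in; it is judged then, once.
The state is a dict: "time": time; "q": joint angles; "qvel": joint speeds; "joint_efforts": joint torques, N m; "tool_pos": TCP position; "tool_rot": TCP orientation; "wrist_force": force on the tool from outside, world axes, zero at the start; "moment": the same for the moment, N m; "width": finger opening in m; "finger_force": force on a finger pad.
Only numpy, scipy, OpenCV 4.12 (cv2) and the standard library are available. Lean on these libraries where they do the work, as an engineer would, in place of code of your own. Each camera call takes 0.05 s, during which the arm holds its last target. There are 200 camera calls.

## Task

The griddle is closing for its scrape-down. Pull up the plunger on the scrap chute's spring-loaded cover, swing the cover round until the chute is clear and drop the plunger into the far keeper hole so that the cover stays pinned open, and turn the table sign half round so that the guests see the crossed-bars face, square with its foot. Leave everything else on the counter where it is.

Things in the scene. Friction and masses are not known exactly. Their poses are not given: they have to be found in the camera images.
- cover (a joint): Swing angle (rad) of the chute's sprung cover about its upright pivot: 0 = shut, at its stop; grows anticlockwise seen from above; 1.309 (75 degrees) = plunger exactly over the open keeper hole, chute clear; end stop at 1.50. The torsion spring always pulls it shut (2.4 N at the plunger at 0, 4.4 N at 1.309): let go unpinned it swings back and the plunger drops home again.
- plunger (a joint): Height (m) of the indexing plunger in the cover's free end: 0 = fully down, 0.018 = pulled right up. A light spring and its weight press it down (1.6 N at 0, 2.7 N at 0.018). Its round-nosed 8 mm pin reaches 12 mm below the plate's top when fully down, so it must be raised 13 mm or more to clear the plate. At the start it is down in the home hole.
- knob (a point): Centre of the plunger's black knob, an upright cylinder 28 mm across and 26 mm tall, 185 mm from the pivot axis, its centre 75 mm above the counter when the plunger is down. A 19 mm barrel stands under it on the cover, a 124 mm round steel lid on a 30 mm wide strap whose top is 39 mm above the counter. The knob slides with the plunger and turns with the cover, not on its own.
- pivot (a point): Point on the cover's upright pivot axis, on the plate's top, 30 mm above the counter. The spring hub standing there is 38 mm across and reaches 68 mm above the counter. Its axes are those of the chute unit (z up, x pointing away from the arm at yaw 0).
- home_hole (a point): Mouth (centre, level with the plate's top, 30 mm above the counter) of the keeper hole where the plunger sits with the cover closed. 12 mm in diameter, 26 mm deep, 185 mm from the pivot.
- open_hole (a point): Mouth (centre, level with the plate's top, 30 mm above the counter) of the keeper hole that pins the cover open: the other small hole, on the parking ledge, 12 mm in diameter, 26 mm deep, 185 mm from the pivot, 75 degrees anticlockwise round from the home hole.
- chute: The fixed scrap-chute unit: a stainless plate 250 mm (its x) by 320 mm (its y) and 30 mm tall, with a 108 mm round chute opening at its +y half and a plain parking ledge at its -y half. Origin: on the pivot axis, on the counter; the plate reaches from x -0.215 to +0.035 and y -0.16 to +0.16 from it. Position and yaw vary.
- sign (a joint): Turn (rad, anticlockwise seen from above) of the two-sided sign about its upright post: 0 = pancake-stack face square to the guests' side (the stand's +x, away from the arm), pi or -pi = crossed-bars face square to that side. Stops at 4.2 and -4.2. It starts within 0.3 of 0 and stays where it is left (friction 0.035 N m).
- sign_top (a point): Middle of the sign panel's top edge, on its upright turning axis, 170 mm above the counter. Axes turn with the panel: x square to the faces, out of the pancake-stack face, y along the panel, z up. The wooden panel is 10 mm thick, 120 mm wide, 95 mm tall; 3 mm raised metal pictures lie over 40 mm below the top edge, so that edge can be pinched across its thickness.
- sign_stand: The sign's fixed steel foot, 70 mm (its x) by 120 mm (its y) and 12 mm tall, with a 12 mm post up to the panel. Origin: centre of the underside, below the turning axis. Its x points to the guests' side (away from the arm at yaw 0).
- creamer: Bystander: small white ceramic creamer, 68 mm across (handle adds 24 mm), 82 mm tall; origin at the centre of its base.
- pinch_bowl: Bystander: glass pinch bowl, 72 mm across, 32 mm tall; origin at the centre of its base.
- egg_ring: Bystander: stainless egg ring, 98 mm across, 20 mm tall, with a wire handle rising to 59 mm on its -y side; origin at the centre of its underside.
- tongs: Bystander: steel locking tongs lying flat, 250 mm long (along its x), up to 60 mm wide and 30 mm tall; origin on the counter near the middle.
- turner: Bystander: teal silicone pancake turner lying on the griddle, 325 mm long along its x; origin at its underside near the middle.
- scraper: Bystander: bench scraper with a wooden grip lying on the griddle, about 90 by 112 mm; origin at its underside.
- shaker: Bystander: aluminium salt shaker, 47 mm across, 88 mm tall; origin at the centre of its base.
Not all that is in view belongs to the job. Leave any blue or purple look-alike of the sign_stand alone.

How it is judged:
By the outcome, as a careful person would: the job done as asked, in the order asked, and still so for the second after the job is handed in, with the robot touching nothing.
It also fails if it takes over 64 s, if anything falls off the work surface, if the arm or the gripper's body presses on something with over 40 N, if the wrist force passes 120 N, or if a joint passes its speed limit or range.

## Working session

There is one attempt and no reset: what is moved stays moved. The work goes in short steps, Python scripts to look and compute and a shell command to move; the robot and the scene stay as the last step left them, time stands still between calls to the robot, and variables do not carry over. Pictures are saved under pics/ and viewed, at most 10 in all, crops included, and the job is handed in when it is done.

```bash
mkdir -p pics; cat > h.py <<'E'
import numpy as np,cv2,json
from cell import env
def cap(n,f=None):
    c=env.capture(n); c['R']=np.array(c['R']);c['t']=np.array(c['t'])
    c['f']=200/np.tan(np.radians(c['fov_y'])/2)
    if f: cv2.imwrite('pics/'+f,cv2.cvtColor(np.array(c['pixels'],dtype=np.uint8),cv2.COLOR_RGB2BGR))
    return c
def ray(c,u,v):
    d=c['R'].T@np.array([(u-c['cx'])/c['f'],(v-c['cy'])/c['f'],1]); return -c['R'].T@c['t'],d
def plane(c,u,v,z):
    o,d=ray(c,u,v); return o+d*(z-o[2])/d[2]
def proj(c,X):
    p=c['R']@np.array(X)+c['t']; return p[0]/p[2]*c['f']+c['cx'],p[1]/p[2]*c['f']+c['cy']
def tri(c1,p1,c2,p2):
    o1,d1=ray(c1,*p1);o2,d2=ray(c2,*p2)
    s=np.linalg.lstsq(np.stack([d1,-d2],1),o2-o1,rcond=None)[0]
    a,b=o1+d1*s[0],o2+d2*s[1]; return (a+b)/2,np.linalg.norm(a-b)
E
python3 - <<'E'
from h import *
for n in('top','side'):
    c=cap(n,n+'0.png');print(n,c['fov_y'],c['cx'],c['cy'],c['R'].round(3).tolist(),c['t'].round(3), {k:v for k,v in c.items() if k not in('pixels','R','t')})
print(env.state())
E
```

```text
top 53.94936500928407 318.82161362608434 195.53183816641922 [[-0.0, -1.0, 0.009], [-0.992, -0.001, -0.124], [0.124, -0.009, -0.992]] [0.094 0.542 1.475] {'fov_y': 53.94936500928407, 'cx': 318.82161362608434, 'cy': 195.53183816641922, 'f': np.float64(392.95125335285996)}
side 51.890564132183165 320.18965241046294 201.37188633840998 [[0.713, -0.701, 0.015], [-0.367, -0.391, -0.844], [0.598, 0.596, -0.536]] [-0.326  0.348  1.291] {'fov_y': 51.890564132183165, 'cx': 320.18965241046294, 'cy': 201.37188633840998, 'f': np.float64(411.0566424897074)}
{'time': 0.1, 'q': array([-1.15719275,  0.68987865, -0.19452355,  1.5661786 ,  0.15729466,
        0.90249564, -0.21511393]), 'qvel': array([ 0.0004987 , -0.00090268, -0.00110199, -0.00291922, -0.00019403,
        0.00083669,  0.00064193]), 'joint_efforts': array([-4.00401463e-03, -5.28497171e+01, -1.27176359e+00, -1.53835970e+01,
       -5.25440974e-02,  2.01376555e-03,  6.93011089e-05]), 'tool_pos': array([0.23155611, 0.57997217, 0.25202007]), 'tool_rot': array([-9.50810741e-05,  1.88735785e-01,  9.82027590e-01, -7.79462225e-04]), 'wrist_force': array([ 0.10581603, -0.54125748,  0.32105452]), 'moment': array([ 0.01470418, -0.01688993, -0.00652005]), 'finger_force': 0.0, 'width': 0.08820635550893122}
```

View pics/top0.png

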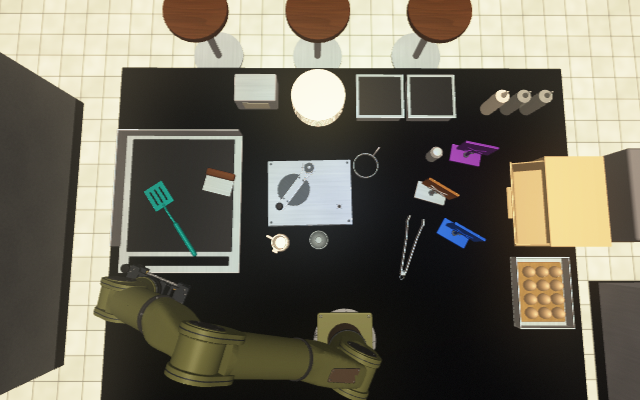

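View pics/side0.png

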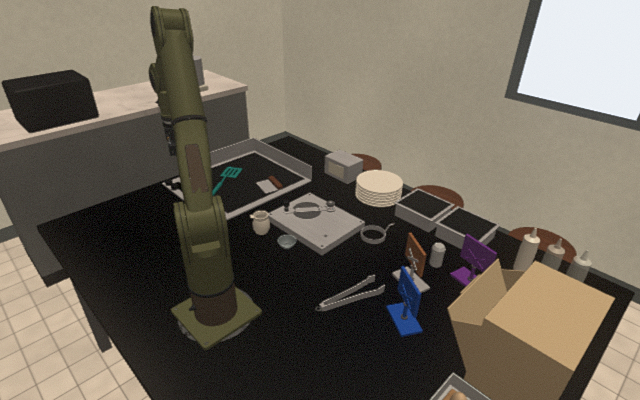

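The top view shows the plate at about (268–352, 160–226), the hub at (309,168), the knob at (279,206), the open hole at (339,206) and the wooden sign at (437,188). The blue and purple signs are decoys. Next I'll take enlarged crops to measure from.

```bash
python3 - <<'E'
from h import *
a=cv2.imread('pics/top0.png')[150:250,260:360];b=cv2.imread('pics/top0.png')[160:220,400:480]
s=cv2.imread('pics/side0.png')[190:255,260:375];s2=cv2.imread('pics/side0.png')[225:300,385:440]
def r(i,k):return cv2.resize(i,None,fx=k,fy=k,interpolation=cv2.INTER_CUBIC)
C=np.zeros((600,800,3),np.uint8)
for im,y,x,k in((a,0,0,4),(b,0,400,5),(s,410,0,2.8),(s2,310,400,3.8)):
    q=r(im,k);q=q[:600-y,:800-x];C[y:y+q.shape[0],x:x+q.shape[1]]=q
cv2.imwrite('pics/crop0.png',C)
c=env.capture('top')
c=cap('top');sd=cap('side')
img=np.array(c['pixels'],np.uint8)
hsv=cv2.cvtColor(img,cv2.COLOR_RGB2HSV)
# plate corners
m=((hsv[...,2]>110)).astype(np.uint8);m[:,:262]=0;m[:,358:]=0;m[:150]=0;m[230:]=0
m=cv2.morphologyEx(m,cv2.MORPH_CLOSE,np.ones((9,9)));m=cv2.morphologyEx(m,cv2.MORPH_OPEN,np.ones((9,9)))
ct=max(cv2.findContours(m,0,1)[0],key=cv2.contourArea);w=np.array([plane(c,u,v,.03)[:2] for u,v in ct[:,0]],np.float32)
rect=cv2.minAreaRect(w);print('plate',rect,cv2.boundingRect(ct))
print('hub',plane(c,309,167.5,.068),'knob',plane(c,279,206,.088),'open',plane(c,339,206,.03))
mo=cv2.inRange(hsv,(5,110,60),(18,255,255));mo[:,:405]=0;mo[:,470:]=0;mo[:170]=0;mo[215:]=0
ys,xs=np.nonzero(mo);print('wood',xs.min(),xs.max(),ys.min(),ys.max(),len(xs))
ct=np.stack([xs,ys],1).astype(np.float32);bx=cv2.boxPoints(cv2.minAreaRect(ct));print(bx);print([plane(c,u,v,.17)[:2].round(3) for u,v in bx])
E
```

```text
plate ((0.5551026463508606, 0.12585116922855377), (0.2524120807647705, 0.3304857611656189), 0.09276409447193146) (268, 160, 86, 66)
hub [0.64412449 0.13137755 0.068     ] knob [0.49587956 0.24108802 0.088     ] open [0.50167029 0.01654961 0.03      ]
wood 423 459 178 199 275
[[421.85294 182.91176]
 [426.7941  174.67647]
 [459.44113 194.2647 ]
 [454.49997 202.49998]]
[array([ 0.57 , -0.266]), array([ 0.599, -0.285]), array([ 0.529, -0.397]), array([ 0.5  , -0.378])]
```

View pics/crop0.png

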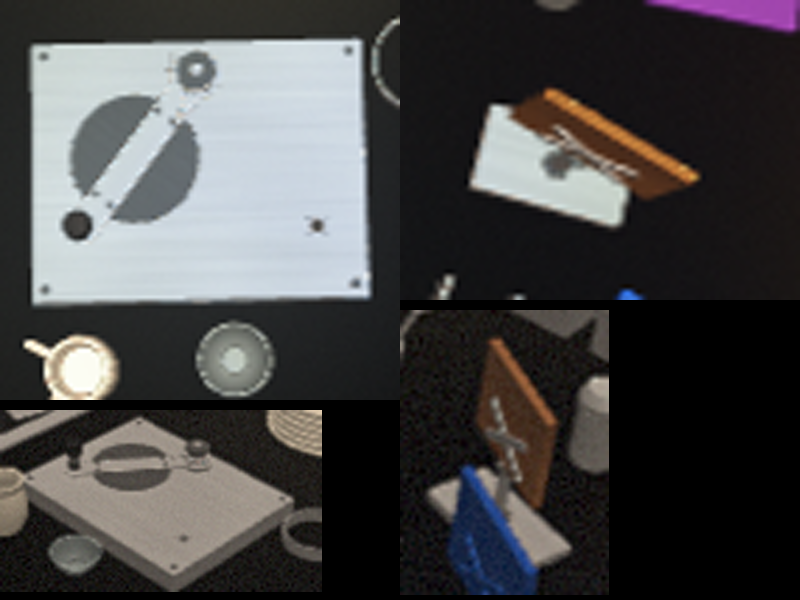

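The crops put the hub at (309,167.5), the knob at (279.4,206), the open hole at (339.2,206.5), and the sign's top edge from (429.4,178.6) to (459,195.6). I'll cross-check these against the side view and work out the first move.

```bash
cat >> h.py <<'E'
from scipy.spatial.transform import Rotation as Ro
def rel(p,yd=None):
    """shift (units) in tool axes to bring the TCP to p; turn units to bring tool y to heading yd deg (mod 180)"""
    s=env.state();w,x,y,z=s['tool_rot'];M=Ro.from_quat([x,y,z,w]).as_matrix()
    h=np.degrees(np.arctan2(M[1,1],M[0,1]))
    print('t',round(s['time'],2),'tcp',s['tool_pos'].round(4),'yhead',h.round(2),'w',round(s['width'],4),'ff',round(float(s['finger_force']),1),'F',np.round(s['wrist_force'],1),'q7',s['q'][6].round(2),'z',M[:,2].round(3))
    print('shift',((M.T@(np.array(p)-s['tool_pos']))/.05).round(3), '' if yd is None else ('turn',round(-np.radians((yd-h+90)%180-90)/.08,2)))
E
python3 - <<'E'
from h import *
c=cap('top');s=cap('side')
for n,a,z in(('hub',(309,167.5),.068),('knob',(279.4,206),.088),('open',(339.2,206.5),.03),('sA',(429.4,178.6),.17),('sB',(459,195.6),.17),('sm',(444.2,187.1),.17),('creamer',(281,242),.08)):
    X=plane(c,*a,z);print(n,X.round(4),'side px',np.round(proj(s,X),1))
rel([.496,.241,.15],53.7)
E
```

```text
hub [0.6441 0.1314 0.068 ] side px [330.3 202. ]
knob [0.4959 0.2396 0.088 ] side px [286.3 200.9]
open [0.4997 0.0158 0.03  ] side px [325.4 235.9]
sA [ 0.5849 -0.2935  0.17  ] side px [409.8 232.6]
sB [ 0.5248 -0.3952  0.17  ] side px [425.7 254.9]
sm [ 0.5547 -0.3445  0.17  ] side px [417.5 243.4]
creamer [0.3643 0.2329 0.08  ] side px [261.8 215.6]
t 0.35 tcp [0.2317 0.5804 0.2525] yhead 68.24 w 0.088 ff 0.0 F [-0.7  1.  -0.1] q7 -0.22 z [-0. -0. -1.]
shift [-7.426 -4.343  2.053] ('turn', np.float64(3.17))
```

```bash
python3 -m pendant '[[-0.55,-0.32,0.1,0,1],[-0.55,-0.32,0.1,0,1],[-0.55,-0.32,0.1,0,1],[-0.55,-0.32,0.1,0,1],[-0.55,-0.32,0.1,0,1],[-0.55,-0.32,0.1,0,1],[-0.55,-0.32,0.1,0,1],[-0.55,-0.32,0.1,0,1],[-0.55,-0.32,0.1,0,1],[-0.55,-0.32,0.1,0,1]]'; python3 -c "
from h import *
rel([.495,.2405,.15],53.7)"
```

```text
time: 1.35
tool_pos: [0.4286, 0.329, 0.2026]
tool_rot: [0.0, 0.189, 0.982, 0.0]
wrist_force: [-0.5, -0.6, 0.4]
width: 0.0883
finger_force: 0.0
t 1.35 tcp [0.4286 0.329  0.2026] yhead 68.24 w 0.0883 ff 0.0 F [-0.5 -0.6  0.4] q7 0.22 z [ 0.  0. -1.]
shift [-1.889 -1.151  1.053] ('turn', np.float64(3.17))
```

```bash
python3 -m pendant '[[-0.4,-0.23,0.2,0,1],[-0.4,-0.23,0.2,0,1],[-0.4,-0.23,0.2,0,1],[-0.4,-0.23,0.2,0,1],[-0.29,-0.23,0.2,0,1],[0,0,0,1,1],[0,0,0,1,1],[0,0,0,1,1],[0,0,0,0.17,1],[0,0,0,0,1]]'; python3 -c "
from h import *
cap('top','t1.png')
i=cv2.imread('pics/t1.png')[130:250,240:380];s=cap('side','s1.png');j=cv2.imread('pics/s1.png')[170:260,240:360]
cv2.imwrite('pics/c1.png',np.hstack([cv2.resize(i,(400,343)),cv2.resize(j,(400,343),interpolation=2)]))
rel([.495,.2405,.071],53.7)"
```

```text
time: 2.35
tool_pos: [0.4943, 0.2417, 0.1528]
tool_rot: [0.0, 0.311, 0.951, 0.0]
wrist_force: [0.0, -0.7, 0.1]
width: 0.0884
finger_force: 0.0
t 2.45 tcp [0.4943 0.2416 0.1528] yhead 53.79 w 0.088 ff 0.0 F [0.5 0.9 0.5] q7 0.21 z [ 0.  0. -1.]
shift [-0.025 -0.009  1.635] ('turn', np.float64(0.02))
```

View pics/c1.png

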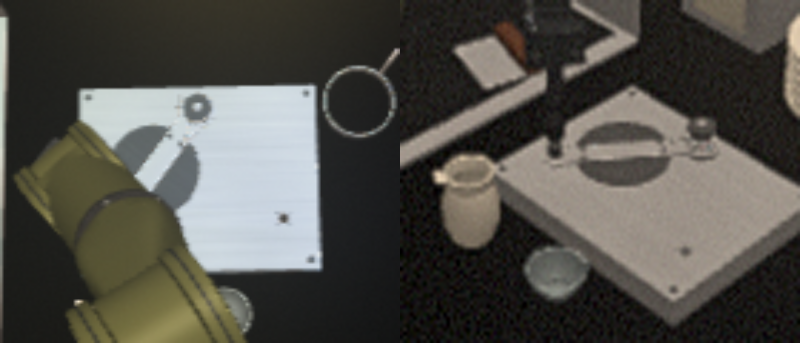

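The gripper is above the knob, with both fingers in line with it. Going down and closing.

```bash
python3 -m pendant '[[-0.025,0,0.33,0,1],[0,0,0.33,0,1],[0,0,0.33,0,1],[0,0,0.33,0,1],[0,0,0.315,0,1],[0,0,0,0,0.25],[0,0,0,0,0.25],[0,0,0,0,0],[0,0,0,0,0],[0,0,0,0,0]]'; python3 -c "
from h import *
rel([.495,.2405,.071],53.7)"
```

```text
time: 3.45
tool_pos: [0.4956, 0.2409, 0.0716]
tool_rot: [0.0, 0.311, 0.95, 0.0]
wrist_force: [0.6, 0.0, 0.2]
width: 0.0502
finger_force: 0.0
t 3.45 tcp [0.4956 0.2409 0.0716] yhead 53.71 w 0.0502 ff 0.0 F [0.6 0.  0.2] q7 0.18 z [ 0.001  0.001 -1.   ]
shift [ 0.005 -0.014  0.013] ('turn', np.float64(0.0))
```

```bash
python3 -m pendant '[[0,0,0,0,0],[0,0,0,0,0],[0,0,0,0,0],[0,0,0,0,0],[0,0,0,0,0],[0,0,0,0,0]]'; python3 -c "
from h import *
rel([.495,.2405,.071],53.7)"
```

```text
time: 4.05
tool_pos: [0.4963, 0.2424, 0.0713]
tool_rot: [0.001, 0.311, 0.95, 0.002]
wrist_force: [3.0, 4.8, -0.6]
width: 0.027
finger_force: 30.0
t 4.05 tcp [0.4963 0.2424 0.0713] yhead 53.75 w 0.027 ff 30.0 F [ 3.   4.8 -0.6] q7 0.18 z [ 0.002  0.003 -1.   ]
shift [-0.001 -0.046  0.005] ('turn', np.float64(0.01))
```

```bash
python3 -m pendant '[[0,0,-0.08,0,0],[0,0,-0.08,0,0],[0,0,-0.08,0,0],[0,0,-0.08,0,0],[0,0,0,0,0],[0,0,0,0,0]]'; python3 -c "
from h import *
rel([.495,.2405,.087],53.7)"
```

```text
time: 4.65
tool_pos: [0.4952, 0.2408, 0.087]
tool_rot: [0.0, 0.311, 0.95, 0.0]
wrist_force: [2.8, 3.4, -2.6]
width: 0.027
finger_force: 30.0
t 4.65 tcp [0.4952 0.2408 0.087 ] yhead 53.73 w 0.027 ff 30.0 F [ 2.8  3.4 -2.6] q7 0.18 z [ 0.  0. -1.]
shift [-0.    -0.008 -0.   ] ('turn', np.float64(0.01))
```

```bash
python3 -m pendant '[[-0.012,-0.296,0,-1,0],[-0.012,-0.296,0,-1,0],[-0.012,-0.296,0,-1,0],[-0.012,-0.296,0,-1,0]]'; python3 -c "
from h import *
a=np.radians(143.7+4*np.degrees(.08))
rel([.6441+.185*np.cos(a),.1314+.185*np.sin(a),.087],53.7+4*np.degrees(.08))"
```

```text
time: 5.05
tool_pos: [0.4693, 0.1879, 0.087]
tool_rot: [0.001, 0.155, 0.988, 0.001]
wrist_force: [6.4, 1.2, -2.8]
width: 0.0268
finger_force: 30.0
t 5.05 tcp [0.4693 0.1879 0.087 ] yhead 72.22 w 0.0268 ff 30.0 F [ 6.4  1.2 -2.8] q7 0.39 z [ 0.002  0.001 -1.   ]
shift [0.026 0.004 0.001] ('turn', np.float64(0.04))
```

```bash
python3 -m pendant '[[-0.03,-0.296,0,-1,0],[-0.012,-0.296,0,-1,0],[-0.012,-0.296,0,-1,0],[-0.012,-0.296,0,-1,0],[-0.012,-0.296,0,-1,0],[-0.012,-0.296,0,-1,0],[-0.012,-0.296,0,-1,0],[-0.012,-0.296,0,-1,0]]'; python3 -c "
from h import *
a=np.radians(143.7+12*np.degrees(.08))
rel([.6441+.185*np.cos(a),.1314+.185*np.sin(a),.087],53.7+12*np.degrees(.08))
a=np.radians(218.7)
rel([.6441+.185*np.cos(a),.1314+.185*np.sin(a),.087],128.7)"
```

```text
time: 5.85
tool_pos: [0.472, 0.0728, 0.0872]
tool_rot: [0.002, -0.165, 0.986, 0.001]
wrist_force: [4.9, 5.3, -2.1]
width: 0.0269
finger_force: 30.0
t 5.85 tcp [0.472  0.0728 0.0872] yhead 108.94 w 0.0269 ff 30.0 F [ 4.9  5.3 -2.1] q7 0.9 z [ 0.004  0.004 -1.   ]
shift [0.064 0.007 0.004] ('turn', np.float64(0.05))
t 5.85 tcp [0.472  0.0728 0.0872] yhead 108.94 w 0.0269 ff 30.0 F [ 4.9  5.3 -2.1] q7 0.9 z [ 0.004  0.004 -1.   ]
shift [-0.153 -1.259  0.003] ('turn', np.float64(-4.31))
```

```bash
python3 -m pendant '[[-0.04,-0.296,0,-1,0],[-0.025,-0.296,0,-1,0],[-0.012,-0.296,0,-1,0],[-0.012,-0.25,0,-0.85,0],[0,0,0,0,0],[0,0,0,0,0]]'; python3 -c "
from h import *
cap('top','t2.png')
i=cv2.imread('pics/t2.png')[150:240,260:370];s=cap('side','s2.png');j=cv2.imread('pics/s2.png')[180:260,270:370]
cv2.imwrite('pics/c2.png',np.hstack([cv2.resize(i,(400,328)),cv2.resize(j,(400,328),interpolation=2)]))
rel([.5045,.0158,.087],128.7)"
```

```text
time: 6.45
tool_pos: [0.4984, 0.0236, 0.0868]
tool_rot: [0.001, -0.312, 0.95, 0.002]
wrist_force: [1.2, 6.8, -2.2]
width: 0.027
finger_force: 30.0
t 6.55 tcp [0.4983 0.0238 0.0868] yhead 126.4 w 0.0267 ff 30.0 F [ 2.2  5.5 -2.3] q7 1.23 z [ 0.     0.004 -1.   ]
shift [-0.005 -0.203 -0.004] ('turn', np.float64(-0.5))
```

View pics/c2.png

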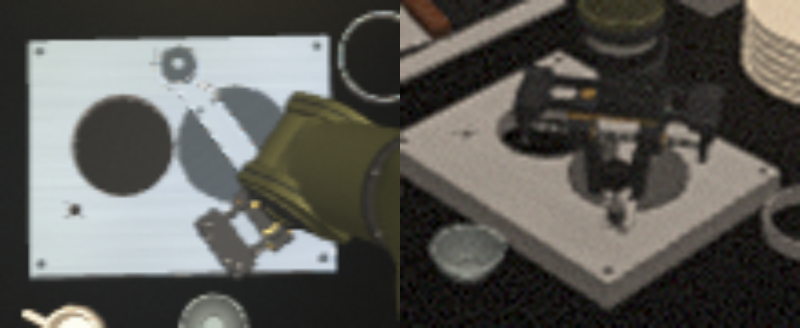

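The cover has swung nearly to the open hole: the chute is clear and the home hole is now visible at (280.6,207.8). A circle fitted to the measured TCP points puts the pivot at (0.6464, 0.1345) and the cover at about 72°. I'll press lightly and creep along until the pin drops.

```bash
python3 -m pendant '[[0,-0.06,0,-0.2,0],[0,-0.06,0,-0.2,0],[0,0,0.05,0,0],[0,0,0.05,0,0],[0,0,0,0,0]]'; python3 -m pendant '[[0,-0.03,0,-0.1,0],[0,0,0,0,0]]';python3 -m pendant '[[0,-0.03,0,-0.1,0],[0,0,0,0,0]]'; python3 -c "
from h import *
c=cap('top')
h=plane(c,280.6,207.75,.03)[:2];o=plane(c,339.2,206.5,.03)[:2];d=o-h;print(h,o,np.linalg.norm(d),'exp',2*.185*np.sin(np.radians(37.5)))
n=np.array([-d[1],d[0]])/np.linalg.norm(d);P=(h+o)/2+n*.185*np.cos(np.radians(37.5));print('pivot',P)
rel([.5045,.0158,.087],128.7)"
```

```text
time: 7.05
tool_pos: [0.5018, 0.0192, 0.0816]
tool_rot: [0.001, -0.328, 0.945, 0.002]
wrist_force: [1.5, 6.0, -2.3]
width: 0.0271
finger_force: 30.0
time: 7.25
tool_pos: [0.5028, 0.018, 0.0818]
tool_rot: [0.001, -0.331, 0.943, 0.002]
wrist_force: [1.6, 6.2, -1.8]
width: 0.0268
finger_force: 30.0
time: 7.45
tool_pos: [0.5037, 0.0168, 0.0819]
tool_rot: [0.001, -0.335, 0.942, 0.002]
wrist_force: [1.4, 6.6, -2.0]
width: 0.0269
finger_force: 30.0
[0.49482096 0.2402612 ] [0.49974492 0.01579519] 0.22452001072807706 exp 0.22524172873322665
pivot [0.64401801 0.13124703]
t 7.5 tcp [0.5037 0.0169 0.0818] yhead 129.17 w 0.0267 ff 30.0 F [ 1.5  6.7 -2.7] q7 1.28 z [ 0.     0.004 -1.   ]
shift [ 0.001 -0.027 -0.103] ('turn', np.float64(0.1))
```

```bash
python3 -m pendant '[[0,0,0.04,0,0],[0,0,0.04,0,0],[0,0,0,0,0]]'; python3 -m pendant '[[0,0,0.04,0,0],[0,0,0.04,0,0],[0,0,0,0,0]]'
```

```text
time: 7.8
tool_pos: [0.5036, 0.017, 0.0777]
tool_rot: [0.001, -0.335, 0.942, 0.002]
wrist_force: [1.9, 6.4, -1.9]
width: 0.027
finger_force: 30.0
time: 8.1
tool_pos: [0.5036, 0.017, 0.0737]
tool_rot: [0.001, -0.335, 0.942, 0.002]
wrist_force: [1.9, 6.5, -1.4]
width: 0.0271
finger_force: 30.0
```

```bash
python3 -m pendant '[[0,0,0.025,0,0],[0,0,0.025,0,0],[0,0,0,0,0],[0,0,0,0,0.5],[0,0,0,0,1],[0,0,0,0,1],[0,0,0,0,1],[0,0,0,0,1],[0,0,0,0,1],[0,0,0,0,1]]'; python3 -c "
from h import *
rel([.5037,.0169,.2],128.7)"
```

```text
time: 9.1
tool_pos: [0.5037, 0.0145, 0.0714]
tool_rot: [-0.0, -0.335, 0.942, -0.0]
wrist_force: [-0.3, 0.0, -0.5]
width: 0.081
finger_force: 0.0
t 9.1 tcp [0.5037 0.0145 0.0714] yhead 129.1 w 0.081 ff 0.0 F [-0.3  0.  -0.5] q7 1.26 z [-0. -0. -1.]
shift [-0.029  0.037 -2.571] ('turn', np.float64(0.09))
```

```bash
python3 -m pendant '[[0,0,-0.5,0,1],[0,0,-0.6,0,1],[0,0,-0.6,0,1],[0,0,-0.6,0,1],[0,0,-0.6,0,1],[0,0,-0.6,0,1],[0,0,-0.4,0,1],[0,0,0,0,1]]'; python3 -c "
from h import *
rel([.556,-.343,.25],149.4)"
```

```text
time: 9.9
tool_pos: [0.5052, 0.0151, 0.2689]
tool_rot: [0.003, -0.334, 0.942, -0.001]
wrist_force: [-0.5, -0.7, -1.1]
width: 0.0882
finger_force: 0.0
t 9.9 tcp [0.5052 0.0151 0.2689] yhead 129.08 w 0.0882 ff 0.0 F [-0.5 -0.7 -1.1] q7 1.59 z [ 0.005  0.    -1.   ]
shift [ 3.728 -6.2    0.38 ] ('turn', np.float64(-4.43))
```

```bash
python3 -m pendant '[[0.31,-0.52,0,0,1],[0.31,-0.52,0,0,1],[0.31,-0.52,0,0,1],[0.31,-0.52,0,0,1],[0.31,-0.52,0,0,1],[0.31,-0.52,0,0,1],[0.31,-0.52,0,0,1],[0.31,-0.52,0,0,1],[0,0,0,-0.5,1],[0,0,0,-0.5,1]]'; python3 - <<'E'
from h import *
c=cap('top','t3.png');s=cap('side','s3.png')
i=cv2.imread('pics/t3.png');j=cv2.imread('pics/s3.png')
cv2.imwrite('pics/c3.png',np.vstack([np.hstack([cv2.resize(i[150:240,260:370],(400,328),interpolation=2),cv2.resize(j[180:260,270:370],(400,328),interpolation=2)]),np.hstack([cv2.resize(i[170:215,405:470],(400,270),interpolation=2),cv2.resize(j[225:300,380:480],(400,270),interpolation=2)])]))
rel([.556,-.343,.25],149.4);print(env.state()['q'].round(2))
# foot: bright, unsaturated, above table
im=np.array(c['pixels'],np.uint8)[170:215,405:470];h=cv2.cvtColor(im,cv2.COLOR_RGB2HSV)
m=((h[...,2]>140)&(h[...,1]<60)).astype(np.uint8)
n,l,st,_=cv2.connectedComponentsWithStats(m);k=1+np.argmax(st[1:,4]);print(st[k])
ct=max(cv2.findContours((l==k).astype(np.uint8),0,1)[0],key=cv2.contourArea)[:,0]+[405,170]
print(cv2.approxPolyDP(ct.astype(np.int32),1.5,True)[:,0].tolist())
E
```

```text
time: 10.9
tool_pos: [0.5378, -0.2262, 0.2646]
tool_rot: [-0.001, -0.372, 0.928, 0.001]
wrist_force: [0.6, -0.4, -0.5]
width: 0.0882
finger_force: 0.0
t 11.0 tcp [ 0.538  -0.225   0.2649] yhead 133.68 w 0.088 ff 0.0 F [-0.4  1.1 -1. ] q7 2.12 z [-0.002  0.001 -1.   ]
shift [ 1.37  -1.955  0.296] ('turn', np.float64(-3.43))
[ 0.74  0.71 -0.76  1.66  0.56  1.    2.12]
[ 17  24  22  11 137]
[[422, 199], [443, 204], [443, 201], [437, 194], [432, 196], [427, 194]]
```

View pics/c3.png

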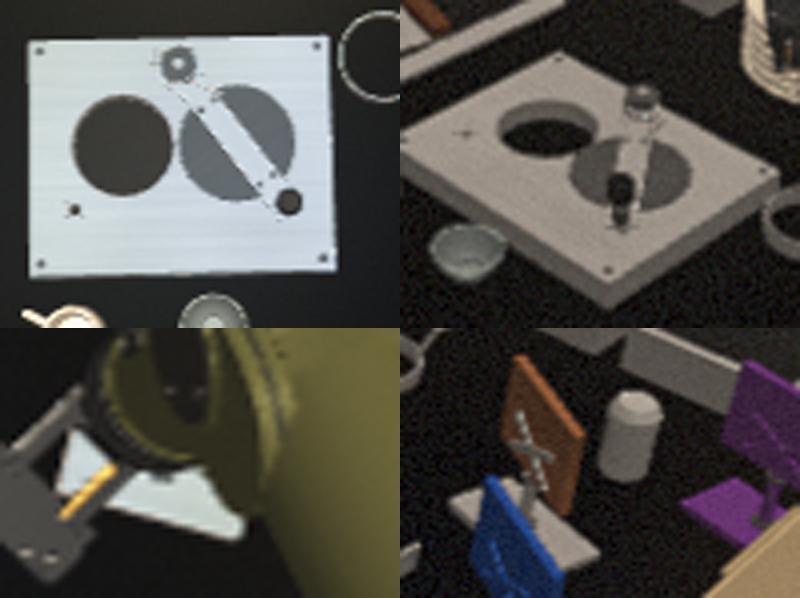

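The cover is pinned open: the knob is at (339.2,205) over the open hole and the chute is clear. On to the sign.

```bash
python3 -m pendant '[[0.3,-0.43,0,0,1],[0.3,-0.43,0,0,1],[0.3,-0.43,0,0,1],[0.3,-0.43,0,0,1],[0.17,-0.24,0,0,1],[0,0,0,-0.9,1],[0,0,0,-0.9,1],[0,0,0,-0.9,1],[0,0,0,-0.73,1],[0,0,0,0,1]]'; python3 - <<'E'
from h import *
rel([.556,-.343,.16],149.4);print(env.state()['q'].round(2))
E
```

```text
time: 12.0
tool_pos: [0.5567, -0.3427, 0.2654]
tool_rot: [-0.0, -0.496, 0.869, 0.001]
wrist_force: [0.3, -0.1, -0.8]
width: 0.0881
finger_force: 0.0
t 12.0 tcp [ 0.5567 -0.3427  0.2654] yhead 149.41 w 0.0881 ff 0.0 F [ 0.3 -0.1 -0.8] q7 2.57 z [-0.001  0.001 -1.   ]
shift [0.012 0.004 2.108] ('turn', np.float64(0.0))
[ 0.88  0.82 -0.82  1.44  0.63  1.16  2.57]
```

```bash
python3 -m pendant '[[0,0,0.43,0,1],[0,0,0.43,0,1],[0,0,0.43,0,1],[0,0,0.43,0,1],[0,0,0.43,0,1],[0,0,0,0,0.3],[0,0,0,0,0.3],[0,0,0,0,0.3],[0,0,0,0,0.15],[0,0,0,0,0.15]]'; python3 - <<'E'
from h import *
rel([.556,-.343,.158],149.4);print(env.state()['q'].round(2))
E
```

```text
time: 13.0
tool_pos: [0.5575, -0.3432, 0.1599]
tool_rot: [0.0, -0.495, 0.869, -0.001]
wrist_force: [-0.8, -0.3, -0.1]
width: 0.0505
finger_force: 0.0
t 13.0 tcp [ 0.5575 -0.3432  0.1599] yhead 149.4 w 0.0505 ff 0.0 F [-0.8 -0.3 -0.1] q7 2.49 z [ 0.001 -0.001 -1.   ]
shift [0.012 0.027 0.038] ('turn', np.float64(-0.0))
[ 0.86  0.94 -0.76  1.53  0.73  0.97  2.49]
```

```bash
python3 -m pendant '[[0,0,0,0,0],[0,0,0,0,0],[0,0,0,0,0],[0,0,0,0,0],[0,0,0,0,0],[0,0,0,0,0],[0,0,0,0,0],[0,0,0,0,0],[0,0,0,0,0]]'; python3 - <<'E'
from h import *
c=cap('side','s4.png');cv2.imwrite('pics/c4.png',cv2.resize(cv2.imread('pics/s4.png')[190:300,370:480],(500,500),interpolation=2))
rel([.5575,-.3432,.158],149.4)
E
```

```text
time: 13.9
tool_pos: [0.5562, -0.3426, 0.1588]
tool_rot: [-0.001, -0.496, 0.869, 0.001]
wrist_force: [-5.0, 1.9, 3.7]
width: 0.0096
finger_force: 30.0
t 13.95 tcp [ 0.5561 -0.3426  0.1588] yhead 149.43 w 0.0098 ff 30.0 F [-5.3  1.4  4.2] q7 2.49 z [-0.002  0.001 -1.   ]
shift [-0.003 -0.03   0.017] ('turn', np.float64(0.01))
```

View pics/c4.png

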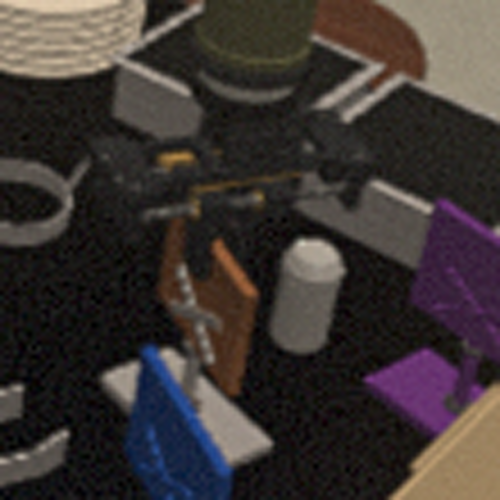

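The pads are on the panel's top edge, near its middle, and the width reads 9.7 mm as it should. I'll turn it clockwise in stages and watch the force.

```bash
python3 -m pendant '[[0,0.03,0,0.4,0],[0,0,0,0.8,0],[0,0,0,0.8,0],[0,0,0,0.8,0],[0,0,0,0.8,0],[0,0,0,0.8,0],[0,0,0,0.8,0],[0,0,0,0.8,0],[0,0,0,0.8,0],[0,0,0,0.8,0]]'; python3 - <<'E'
from h import *
rel([.5561,-.3426,.159],75)
E
```

```text
time: 14.95
tool_pos: [0.5556, -0.342, 0.1589]
tool_rot: [-0.0, -0.211, 0.977, 0.0]
wrist_force: [-3.7, 1.2, 2.3]
width: 0.0093
finger_force: 30.0
t 14.95 tcp [ 0.5556 -0.342   0.1589] yhead 114.38 w 0.0093 ff 30.0 F [-3.7  1.2  2.3] q7 1.97 z [-0.  0. -1.]
shift [-0.004 -0.016 -0.003] ('turn', np.float64(8.59))
```

```bash
python3 -m pendant '[[0,0,0,1,0],[0,0,0,1,0],[0,0,0,1,0],[0,0,0,1,0],[0,0,0,1,0],[0,0,0,1,0],[0,0,0,1,0],[0,0,0,1,0],[0,0,0,1,0],[0,0,0,1,0]]'; python3 - <<'E'
from h import *
rel([.5561,-.3426,.159],-15)
c=cap('top');im=cv2.cvtColor(cv2.imread('pics/top0.png'),cv2.COLOR_BGR2HSV)
m=((im[...,2]>110)&(im[...,1]<70)).astype(np.uint8);m[:170]=0;m[212:]=0;m[:,:408]=0;m[:,448:]=0
n,l,st,_=cv2.connectedComponentsWithStats(m);k=1+np.argmax(st[1:,4]);m=l==k
# sub-pixel lower edge: grey-level half crossing down each column
g=cv2.imread('pics/top0.png').astype(float).max(2)
pts=[]
for u in range(418,442):
    col=g[:,u];v=np.nonzero(m[:,u])[0].max()
    w=np.arange(v-2,v+4);lv=(col[v-2]+col[v+4])/2
    k=[q for q in w if col[q]>=lv>col[q+1]]
    if k: q=k[0];pts.append(plane(c,u,q+(col[q]-lv)/(col[q]-col[q+1]),.012)[:2])
p=np.array(pts,np.float32);f=cv2.fitLine(p,cv2.DIST_HUBER,0,.001,.001).ravel();print('long edge head',np.degrees(np.arctan2(f[1],f[0]))%180,len(p))
pts=[]
for v in range(183,196):
    r=g[v];u=np.nonzero(m[v])[0].min();lv=(r[u+3]+r[u-4])/2
    k=[q for q in range(u-4,u+3) if r[q]<lv<=r[q+1]]
    if k: q=k[0];pts.append(plane(c,q+(lv-r[q])/(r[q+1]-r[q]),v,.012)[:2])
p=np.array(pts,np.float32);f=cv2.fitLine(p,cv2.DIST_HUBER,0,.001,.001).ravel();print('short edge head',np.degrees(np.arctan2(f[1],f[0]))%180,len(p))
E
```

```text
time: 15.95
tool_pos: [0.5556, -0.3409, 0.1588]
tool_rot: [-0.001, 0.186, 0.983, 0.001]
wrist_force: [-3.7, 4.4, 2.6]
width: 0.0096
finger_force: 30.0
t 15.95 tcp [ 0.5556 -0.3409  0.1588] yhead 68.56 w 0.0096 ff 30.0 F [-3.7  4.4  2.6] q7 1.32 z [-0.001  0.002 -1.   ]
shift [-0.023 -0.029 -0.003] ('turn', np.float64(18.23))
long edge head 74.19029 24
short edge head 164.39963 13
```

Both foot edges agree: long 74.2°, short 164.4°. That makes the stand's yaw about -15.7°, so 18.35 units of turn remain.

```bash
python3 -m pendant '[[0,0,0,1,0],[0,0,0,1,0],[0,0,0,1,0],[0,0,0,1,0],[0,0,0,1,0],[0,0,0,1,0],[0,0,0,1,0],[0,0,0,1,0],[0,0,0,1,0],[0,0,0,1,0]]'; python3 -m pendant '[[0,0,0,1,0],[0,0,0,1,0],[0,0,0,1,0],[0,0,0,1,0],[0,0,0,1,0],[0,0,0,1,0],[0,0,0,1,0],[0,0,0,1,0],[0,0,0,0.35,0],[0,0,0,0,0]]'; python3 - <<'E'
from h import *
rel([.5561,-.3426,.159],-15.7)
E
```

```text
time: 17.0
tool_pos: [0.5563, -0.3402, 0.1589]
tool_rot: [-0.0, 0.553, 0.833, 0.001]
wrist_force: [-2.3, 5.2, 2.2]
width: 0.0096
finger_force: 30.0
time: 18.0
tool_pos: [0.5572, -0.3402, 0.1588]
tool_rot: [-0.0, 0.794, 0.607, 0.001]
wrist_force: [-0.3, 6.0, 1.1]
width: 0.0096
finger_force: 30.0
t 18.0 tcp [ 0.5572 -0.3402  0.1588] yhead -15.2 w 0.0096 ff 30.0 F [-0.3  6.   1.1] q7 0.22 z [ 0.002  0.002 -1.   ]
shift [-0.053 -0.007 -0.003] ('turn', np.float64(0.11))
```

Releasing, lifting clear and looking.

```bash
python3 -m pendant '[[0,0,0,0.11,0],[0,0,0,0,0],[0,0,0,0,0.5],[0,0,0,0,0.5],[0,0,0,0,0.5],[0,0,0,0,0.5],[0,0,-0.4,0,0.5],[0,0,-0.6,0,0.5],[0,0,-0.6,0,0.5],[0,0,-0.6,0,0.5]]'; python3 -m pendant '[[0.6,0,0,0,0.5],[0.7,0,0,0,0.5],[0.7,0,0,0,0.5],[0.7,0,0,0,0.5],[0.7,0,0,0,0.5],[0,0,0,0,0.5]]'; python3 -c "
from h import *
rel([.5561,-.3426,.159],-15.7)"
```

```text
time: 19.0
tool_pos: [0.5555, -0.3426, 0.2701]
tool_rot: [0.0, 0.798, 0.603, -0.0]
wrist_force: [0.1, 0.6, -0.5]
width: 0.0436
finger_force: 0.0
time: 19.6
tool_pos: [0.6044, -0.1715, 0.2689]
tool_rot: [-0.001, 0.795, 0.606, 0.002]
wrist_force: [0.3, 0.2, 0.1]
width: 0.0441
finger_force: 0.0
t 19.6 tcp [ 0.6044 -0.1715  0.2689] yhead -15.33 w 0.0441 ff 0.0 F [0.3 0.2 0.1] q7 -0.04 z [ 0.002  0.005 -1.   ]
shift [-3.567 -0.028  2.18 ] ('turn', np.float64(0.08))
```

```bash
python3 -m pendant '[[0.5,-0.5,0,0,0.5],[0.5,-0.5,0,0,0.5],[0.5,-0.5,0,0,0.5],[0.5,-0.3,0,0,0.5],[0,0,0,0,0.5]]'; python3 - <<'E'
from h import *
c=cap('top','t5.png');s=cap('side','s5.png')
i=cv2.imread('pics/t5.png');j=cv2.imread('pics/s5.png')
cv2.imwrite('pics/c5.png',np.vstack([np.hstack([i[100:300,220:500],cv2.resize(i[160:220,400:480],(320,240),interpolation=2)[:200]]),np.hstack([cv2.resize(j[170:300,230:490],(600,300))])]))
im=cv2.cvtColor(i,cv2.COLOR_BGR2HSV);mo=cv2.inRange(im,(5,100,60),(20,255,255));mo[:,:405]=0;mo[:,470:]=0;mo[:165]=0;mo[215:]=0
# bright top edge
top=((mo>0)&(im[...,2]>170));ys,xs=np.nonzero(top);print(len(xs),im[...,2][mo>0].max())
if len(xs)>5:
    p=np.array([plane(c,u,v,.17)[:2] for u,v in zip(xs,ys)],np.float32);f=cv2.fitLine(p,cv2.DIST_HUBER,0,.001,.001).ravel();print('edge head',np.degrees(np.arctan2(f[1],f[0]))%180,p.mean(0),np.ptp(p@f[:2]))
E
```

```text
time: 20.1
tool_pos: [0.542, -0.0539, 0.2691]
tool_rot: [-0.001, 0.796, 0.605, 0.001]
wrist_force: [-0.1, 0.6, 0.6]
width: 0.0438
finger_force: 0.0
65 207
edge head 74.61448 [ 0.5566323 -0.3411959] 0.11491971
```

View pics/c5.png

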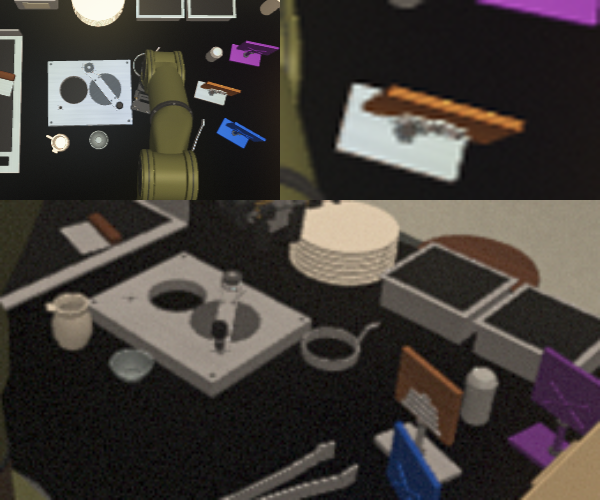

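The pancake-stack face now points to the arm. The sign's edge heads 74.6° against the foot's 74.3°, the cover is pinned open and the bystanders are where they were. Handing in.

```bash
python3 -c "
from cell import env
print(env.job_done())"
```

```text
the job is handed in; nothing more can be done
None
```

I handed in the job at about 20 s: the cover is pinned open in the far keeper hole with the chute clear, and the sign shows its crossed-bars face to the guests, within about 0.5° of square by the camera; nothing else looked moved in the last pictures.

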